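# Key a stub shaft into a pulley and hold it home

### The arm

A 7-joint arm with a two-finger parallel gripper is mounted at the origin on a cart in front of the work surface, level with it; the furniture and walls round the work are solid. World frame = base frame: x ahead of the robot, y to its left, z up, the work surface at z = 0. Lengths are in m, angles in rad, forces in N, time in s.
With the tool pointing down it reaches from about 0.4 to 0.85 m from the base axis. Payload 10.4 kg.
Tool frame: the origin (TCP) lies between the finger pads, 19 mm behind the fingertips; this is the grasp point; z points along the fingers, y is the line along which they close (so a half turn about z gives the same grasp; the last joint's range is limited). The gripper opens to 87 mm and grips with 3 to 60 N. Pads are 19 mm wide; open, the fingers measure 117 mm over their backs; the gripper's body (75 mm by 190 mm) begins 51 mm behind the grasp point.
Start: joints at [-1.259, 0.332, -0.065, 1.46, 0.022, 1.35, -0.088], TCP at [0.205, 0.59, 0.241] pointing down, gripper open.
Joint ranges: [-2.6, 2.6], [-0.5, 2.12], [-1.47, 1.34], [0.16, 2.42], [-1.27, 4.41], [0.06, 2.06], [-2.6, 2.6]. Speed limits (rad/s): [2.22, 2.22, 2.79, 2.79, 3.14, 3.14, 3.14].

### API

Orientations are given as a unit quaternion [x, y, z, w].
In Python, from bench import monitor, cams, ticket gives the robot as it stands.
- The arm moves only by the shell command python3 -m crank 'ROWS' [OPENING] [FORCE]. ROWS is a JSON object whose one key "steps" holds a list of rows, each a list of 2 entries, a list of its own where there are three numbers: the shift along the world's x, y, z in units of 25 mm (1.0 is 25 mm), then the turn, a rotation vector about the world's x, y, z in units of 5 degrees (1.0 is 5 degrees). In form: {"steps": [[[x, y, z], [ax, ay, az]], ...]}. A call has 1 to 10 rows; each row shifts and turns the commanded pose from where the row before left it; what a row does not reach is not made up. A row lasts 1/12 s, in which the tool goes at most 41.7 mm and 7.16 degrees, less where a joint would pass 70% of its speed; a pose out of reach is approached as far as the arm can. A call is refused whole if a number of a shift passes 1 or a number of a turn 1, either way. A call with a gripper value outside its range is refused whole. OPENING is the finger opening in mm, from 0 to 87, set as the call begins (- or left out, the last holds). The fingers move at their own pace and stop on an object; FORCE is the grip in N (left out, the last holds). Time passes only in rows, so rows that do not move let the fingers close. It gives the time, the measured TCP pose, the force, the opening and the grip force at its end, in the units of the state.
- monitor.read_state(): the state, without advancing time (a new reading comes with each control period).
- cams.camera(name): name is "scene" or "top" or "wrist"; returns a dict with "pixels" (400x640x3 uint8, blue, green, red), "z_map" (400x640 float32, m along the optical axis (not along the pixel's ray), 0 where there is no reading), "vfov" (degrees; the focal length in pixels is half the picture's height over the tangent of half this angle, whatever the lens; pixels are square), "cx", "cy" (the principal point, pixels), "T" (4x4, takes a point from camera to world coordinates). Camera axes: x right, y up, looking along -z (the intrinsics and any distortion apply to the point x, -y, -z); pixel columns grow to the right and rows downward; lengths in m; the calibration is good to about 2 mm. A picture is of the moment at which its call begins.
- ticket.close_job(): hands the job in; it is judged then, once.
The state is a dict: "time": time; "joint_positions": joint angles; "joint_vel": joint speeds; "joint_torque": joint torques, N m; "ee_pos": TCP position; "eef_rot": TCP orientation; "ft_force": force on the tool from outside, world axes, zero at the start; "torque": the same for the moment, N m; "width": finger opening in m; "grip_force": force on a finger pad.
Only numpy, scipy, OpenCV 4.12 (cv2) and the standard library are available. Lean on these libraries where they do the work, as an engineer would, in place of code of your own. Each camera call takes 0.05 s, during which the arm holds its last target. There are 200 camera calls.

### The job

Take the keyed stub shaft out of its wooden block, put its end into the bore of the pulley and turn the shaft until its key slips into the keyway. Then push it down against the spring in the bore until the shaft's collar sits on the hub face, and finish still gripping the shaft and keeping it pressed fully home (the spring would push it back out). Leave the tools and bottle around where they lie.

Things in the scene. Friction and masses are not known exactly. Their poses are not given: they have to be found in the camera images.
- shaft: Loose steel stub shaft, 96 tall, about 0.25 kg, upright in the block. Origin: centre of its lower tip, z up the shaft. Nose 12 across at the tip, 20 from z = 8; round, 20 across, to z = 44; dark collar, 42 across, z = 44 to 50; above it a square head 22 x 22 to grip, z = 50 to 96, faces square to x and y. In the block the tip is 12 above the bench. In mm.
- key_nose (a point): Lower end of the shaft's only key, a brass bar 6 mm wide on the shaft's -x side, reaching 15 mm from the axis, from z = 14 to 38 mm above the tip; same axes as the shaft. A yellow paint mark on top of the collar stands over it. In the block the key points at the robot (world -x) within 50 degrees either way.
- shaft_block: Pale wooden block, 84 x 84 x 56 mm, fixed to the bench, with an upright 33 mm hole in the middle, 50 mm deep. The shaft stands in it, collar resting on the block's top, with 1 to 2 mm of play. Origin: centre of the underside, z up. It stands left of the pulley or right of it.
- stand: Blue base plate, 130 x 130 x 12 mm, fixed to the bench; origin centre of its underside, z up. On it lies an steel V-belt pulley, axis upright: rim 118 mm across, its top 57 mm above the bench; hub 59 mm across, its flat face 75 mm above the bench. The pulley is stiff to turn (0.5 N m).
- bore_mouth (a point): Centre of the pulley's bore at the hub face; z up, axes as the stand's. Bore 22.4 mm across, no chamfer. Its keyway, a slot 9 mm wide reaching 16.5 mm from the axis, is open at the face. Its direction is not reported: within 35 degrees either side of this point's -x; yellow paint marks on hub face and rim are in line with it. Key fits within about 6 degrees.
- ejector (a joint): Travel of the brass spring ejector in the bottom of the bore, m: 0 at rest, 0.012 with the shaft home; it pushes back with 6 N rising to 12 N. Depth of the shaft's tip below the hub face: 14 mm with the key out of line and resting on the face, 32 mm where the ejector is met, 44 mm fully home with the collar on the hub face.
- tape_measure: Bystander: yellow and black tape measure, 71 x 73 x 35, lying on the left of the bench (sizes in mm). Leave it alone. Origin: centre of its underside.
- pliers_red: Bystander: red-handled pliers, 54 x 166 x 12, lying on the left of the bench (sizes in mm). Leave it alone. Origin: centre of its underside.
- oil_dropper: Bystander: small brown dropper bottle, 33 across and 102 tall, standing on the right (sizes in mm). Leave it alone. Origin: centre of its underside.
- abrasive_block: Bystander: brown abrasive block, 56 x 92 x 34, lying at the left rear (sizes in mm). Leave it alone. Origin: centre of its underside.
- screwdriver_2: Bystander: screwdriver with a red handle, 27 x 193 x 25, lying on the right (sizes in mm). Leave it alone. Origin: centre of its underside.

How it is judged:
By the outcome, as a careful person would: the job done as asked, in the order asked, and still so for the second after the job is handed in, while the arm keeps its last pose, push and grip.
It also fails if it takes over 45 s, if anything falls off the work surface, if the arm or the gripper's body presses on something with over 40 N, if the wrist force passes 120 N, or if a joint passes its speed limit or range.

## Working session

There is one attempt and no reset: what is moved stays moved. The work goes in short steps, Python scripts to look and compute and a shell command to move; the robot and the scene stay as the last step left them, time stands still between calls to the robot, and variables do not carry over. Pictures are saved under pics/ and viewed, at most 10 in all, crops included, and the job is handed in when it is done.

```bash
mkdir -p pics; ls
cat > h.py <<'E'
import numpy as np,cv2
from bench import monitor,cams,ticket
def snap(n,f):
    c=cams.camera(n); cv2.imwrite(f'pics/{f}.png',c['pixels']); np.savez(f'pics/{f}.npz',**{k:v for k,v in c.items()}); return c
def load(f): return dict(np.load(f'pics/{f}.npz',allow_pickle=True))
def ray(c,u,v):
    f=200/np.tan(np.radians(float(c['vfov']))/2)
    return np.array([(u-c['cx'])/f,-(v-c['cy'])/f,-1.])
def pz(c,u,v,z):  # point at world height z
    T=c['T'];d=T[:3,:3]@ray(c,u,v);o=T[:3,3];return o+d*(z-o[2])/d[2]
def pd(c,u,v):
    z=c['z_map'][int(round(v)),int(round(u))];return c['T'][:3,:3]@(ray(c,u,v)*z)+c['T'][:3,3]
def cloud(c):
    V,U=np.mgrid[:400,:640];f=200/np.tan(np.radians(float(c['vfov']))/2);z=c['z_map']
    P=np.stack([(U-c['cx'])/f*z,-(V-c['cy'])/f*z,-z],-1);return P@c['T'][:3,:3].T+c['T'][:3,3]
E
python3 - <<'E'
from h import *
for n in('top','scene'):
    c=snap(n,n+'0');print(n,[k for k in c],c['vfov'],c['cx'],c['cy'],c['T'].round(3).tolist())
print(monitor.read_state())
E
```

```text
pics
top ['pixels', 'z_map', 'vfov', 'cx', 'cy', 'T'] 45.421382273491794 317.9049120360171 191.4068950392689 [[-0.234, 0.943, -0.234, 0.203], [-0.972, -0.228, 0.055, 0.128], [-0.002, 0.241, 0.971, 1.601], [0.0, 0.0, 0.0, 1.0]]
scene ['pixels', 'z_map', 'vfov', 'cx', 'cy', 'T'] 50.648318441237265 318.2137959732007 203.1875374219586 [[1.0, -0.02, 0.022, 0.581], [0.028, 0.862, -0.506, -0.572], [-0.009, 0.506, 0.863, 1.075], [0.0, 0.0, 0.0, 1.0]]
{'time': 0.1, 'joint_positions': array([-1.2586055 ,  0.33283349, -0.0647219 ,  1.46083425,  0.02158176,
        1.34990066, -0.08853281]), 'joint_vel': array([-5.99686197e-05, -1.34895476e-03, -1.38394798e-03, -1.44460176e-03,
        5.44667333e-04, -1.09570858e-03, -2.14139223e-04]), 'joint_torque': array([ 2.11150858e-03, -6.24543214e+01,  2.48244207e-02, -3.90716457e+01,
       -6.14827336e-02,  3.65323119e-02,  2.11083920e-05]), 'ee_pos': array([0.20523764, 0.59000729, 0.24052905]), 'eef_rot': array([ 1.66613414e-01,  9.86022089e-01, -6.34108115e-04, -9.10848139e-05]), 'ft_force': array([-0.1838896 , -0.41919735, -0.04556406]), 'torque': array([ 0.03237297, -0.02590373, -0.01002759]), 'grip_force': 0.0, 'width': 0.08705611398101697}
```

View pics/top0.png

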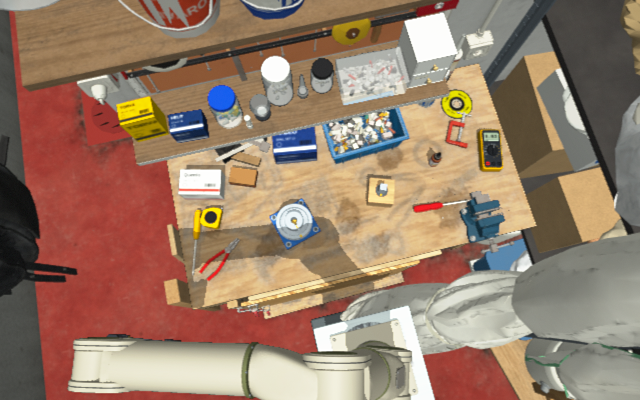

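View pics/scene0.png

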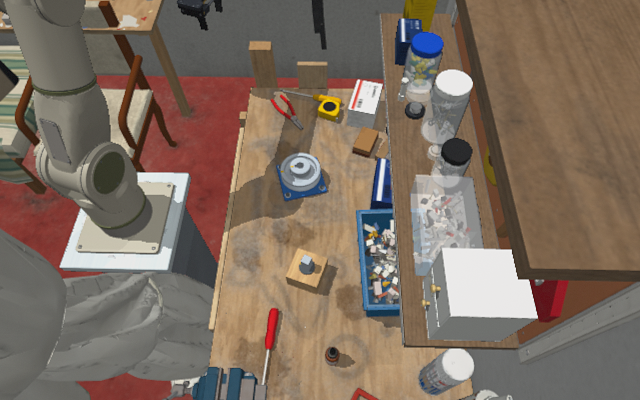

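The top view shows the pulley at about (294,222) and the block with the shaft at (380,190). In the scene view they are at (301,172) and (307,267). Next I enlarge both and measure by depth.

Run:
```python
from h import *
rows=[]
for n,bs in(('top0',[(262,190,64),(350,160,60)]),('scene0',[(270,142,64),(277,237,60)])):
    c=load(n);P=cloud(c)
    r=[]
    for (u,v,s) in bs:
        r.append(cv2.resize(c['pixels'][v:v+s,u:u+s],(390,290) if 0 else (300,300),interpolation=cv2.INTER_CUBIC))
    rows.append(np.hstack(r))
    for (u,v,s),hs in zip(bs,[(.075,.057,.012),(.062,.056,.108)]):
        Q=P[v:v+s,u:u+s].reshape(-1,3)
        for h in hs:
            m=abs(Q[:,2]-h)<.004;q=Q[m]
            if len(q)>3: print(n,h,m.sum(),q.mean(0).round(4),((q.min(0)+q.max(0))/2).round(4),np.ptp(q,axis=0).round(3), cv2.minAreaRect(q[:,:2].astype(np.float32)*1000))
cv2.imwrite('pics/crop0.png',np.vstack(rows))
```

```text
top0 0.075 156 [0.4968 0.1428 0.0744] [0.4982 0.1427 0.0749] [0.058 0.058 0.008] ((498.1547546386719, 143.28602600097656), (56.528934478759766, 55.61655807495117), 29.957754135131836)
top0 0.057 292 [0.4982 0.1421 0.0566] [0.4985 0.143  0.057 ] [0.114 0.116 0.008] ((497.7205810546875, 142.45645141601562), (115.13986206054688, 113.63211822509766), 77.17205810546875)
top0 0.012 319 [0.4812 0.1418 0.0116] [0.5036 0.1352 0.012 ] [0.209 0.194 0.008] ((501.1340637207031, 131.17877197265625), (210.24267578125, 186.7243194580078), 4.193203449249268)
top0 0.062 134 [ 0.5283 -0.1616  0.0603] [ 0.5305 -0.1626  0.0618] [0.097 0.096 0.008] ((529.1133422851562, -162.44508361816406), (82.71781158447266, 82.88693237304688), 72.56688690185547)
top0 0.056 387 [ 0.5286 -0.1619  0.0556] [ 0.5303 -0.1625  0.056 ] [0.1   0.1   0.008] ((529.6346435546875, -162.98101806640625), (83.75347137451172, 86.1445541381836), 71.05902099609375)
top0 0.108 35 [ 0.5297 -0.1639  0.108 ] [ 0.5299 -0.1629  0.1074] [0.025 0.026 0.006] ((530.0106811523438, -163.1184844970703), (21.004152297973633, 23.144529342651367), 60.47
[... 434 characters left out ...]
 0.1397 0.012 ] [0.156 0.156 0.008] ((498.4747619628906, 139.052001953125), (129.6915283203125, 129.58534240722656), 15.530110359191895)
scene0 0.062 218 [ 0.5299 -0.1709  0.0602] [ 0.5289 -0.1689  0.0619] [0.101 0.099 0.008] ((530.0418701171875, -167.4580078125), (81.09737396240234, 83.16232299804688), 70.4765396118164)
scene0 0.056 769 [ 0.5303 -0.1688  0.056 ] [ 0.5301 -0.1663  0.056 ] [0.103 0.105 0.008] ((530.1565551757812, -165.546630859375), (86.36724090576172, 84.45928192138672), 71.2101058959961)
scene0 0.108 75 [ 0.5302 -0.1665  0.1078] [ 0.53   -0.1662  0.108 ] [0.024 0.025 0.007] ((530.0855102539062, -165.7985076904297), (21.950668334960938, 21.68135643005371), 61.72905349731445)
```

View pics/crop0.png

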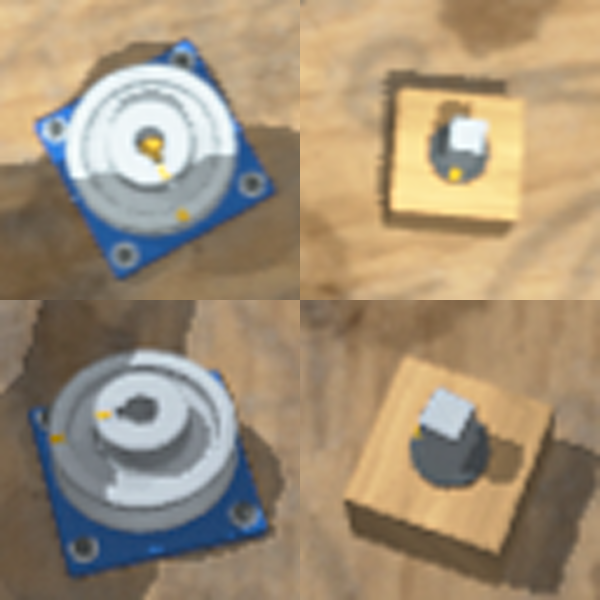

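Run:
```python
from h import *
A=lambda d:np.degrees(np.arctan2(d[1],d[0]))
t=load('top0');s=load('scene0');k=64/300
for c,cen,ms in((t,(.498,.1428),[(262+183*k,190+215*k,.057),(262+166*k,190+173*k,.075)]),(s,(.498,.139),[(270+58*k,142+138*k,.057),(270+103*k,142+115*k,.075)])):
    for u,v,z in ms:
        p=pz(c,u,v,z);print('keyway',p.round(4),A(p[:2]-cen))
for c,cen,u,v in((t,(.530,-.163),350+155/5,160+174/5),(s,(.530,-.166),277+116/5,237+132/5)):
    p=pz(c,u,v,.062);print('key',p.round(4),A(p[:2]-cen))
w=snap('wrist','w0');print(w['T'].round(3).tolist(),w['vfov'],w['cx'],w['cy'])
```

```text
keyway [0.4437 0.1295 0.057 ] -166.2002856087317
keyway [0.472  0.1342 0.075 ] -161.76785397666714
keyway [0.4464 0.1306 0.057 ] -170.718353517268
keyway [0.4753 0.136  0.075 ] -172.35364067646472
key [ 0.5142 -0.159   0.062 ] 165.73549047629606
key [ 0.5132 -0.1578  0.062 ] 153.9200142886611
[[0.33, -0.908, -0.257, 0.134], [0.944, 0.317, 0.091, 0.615], [-0.002, -0.273, 0.962, 0.384], [0.0, 0.0, 0.0, 1.0]] 70.97825093977784 320.205542242231 196.06456527762077
```

```bash
python3 -m crank '{"steps":[[[1,-1,0],[0,0,-1]],[[1,-1,0],[0,0,-1]],[[1,-1,0],[0,0,-1]],[[1,-1,0],[0,0,-1]],[[1,-1,0],[0,0,-1]],[[1,-1,0],[0,0,-1]],[[1,-1,0],[0,0,-1]],[[1,-1,0],[0,0,-1]],[[1,-1,0],[0,0,-1]],[[0.6,-1,0],[0,0,-1]]]}'
python3 -m crank '{"steps":[[[0,-1,0],[0,0,-1]],[[0,-1,0],[0,0,-1]],[[0,-1,0],[0,0,0]],[[0,-1,0],[0,0,0]],[[0,-1,0],[0,0,0]],[[0,-1,0],[0,0,0]],[[0,0,0],[0,0,0]],[[0,0,0],[0,0,0]],[[0,0,0],[0,0,0]]]}'
python3 - <<'E'
from h import *
snap('wrist','w1');print(monitor.read_state()['joint_positions'].round(2))
E
```

```text
time: 0.98
ee_pos: [0.4474, 0.3382, 0.2411]
eef_rot: [0.57, 0.822, -0.0, 0.0]
ft_force: [0.0, 0.4, -0.4]
width: 0.0872
grip_force: 0.0
time: 1.73
ee_pos: [0.4452, 0.191, 0.2413]
eef_rot: [0.637, 0.771, 0.0, -0.0]
ft_force: [0.2, 0.1, -0.6]
width: 0.0869
grip_force: 0.0
[-0.82  0.01  0.33  1.84 -0.    1.3  -0.3 ]
```

View pics/w1.png

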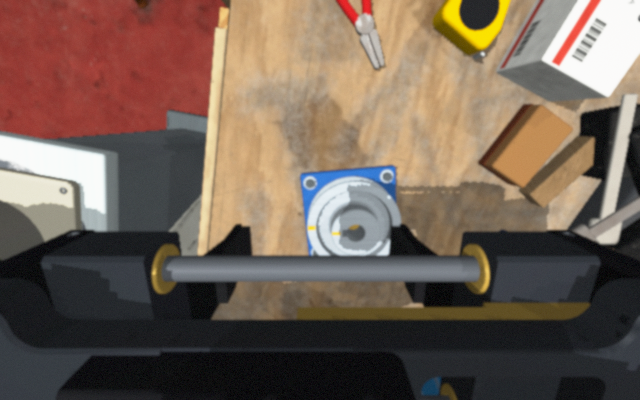

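The pulley shows at (352,228), partly behind the gripper bar. The keyway mark points left in the picture. I move on a little so the pulley comes clear.

```bash
python3 -m crank '{"steps":[[[0.5,-1,0],[0,0,0]],[[0.5,-1,0],[0,0,0]],[[0.5,-1,0],[0,0,0]],[[0.5,-1,0],[0,0,0]],[[0,-0.4,0],[0,0,0]],[[0,0,0],[0,0,0]],[[0,0,0],[0,0,0]],[[0,0,0],[0,0,0]]]}'
python3 - <<'E'
from h import *
c=snap('wrist','w2');P=cloud(c)
h=(abs(P[...,2]-.075)<.003)&(np.hypot(P[...,0]-.498,P[...,1]-.141)<.05)
r=(abs(P[...,2]-.057)<.003)&(np.hypot(P[...,0]-.498,P[...,1]-.141)<.07)
for m in(h,r):
    q=P[m][:,:2].astype(np.float32);print(m.sum(),q.mean(0),((q.min(0)+q.max(0))/2),np.ptp(q,0),cv2.minEnclosingCircle(q*1000))
V,U=np.where(h);u,v=int(U.mean()),int(V.mean());print(u,v,U.min(),U.max(),V.min(),V.max())
x0,y0=max(u-60,0),max(v-60,0);cv2.imwrite('pics/w2c.png',cv2.resize(c['pixels'][y0:y0+120,x0:x0+120],(600,600),interpolation=cv2.INTER_CUBIC));print(x0,y0)
E
```

```text
time: 2.45
ee_pos: [0.4949, 0.0823, 0.2411]
eef_rot: [0.636, 0.771, -0.0, -0.0]
ft_force: [-0.6, 0.2, 0.1]
width: 0.0869
grip_force: 0.0
2001 [0.49725363 0.14203998] [0.4971973  0.14136079] [0.05873686 0.05868533] ((497.1661682128906, 141.27633666992188), 29.53818130493164)
3139 [0.49688676 0.14461602] [0.49719498 0.14136718] [0.11758333 0.11773259] ((497.2413024902344, 141.16107177734375), 59.102783203125)
333 132 307 360 105 160
273 72
```

View pics/w2c.png

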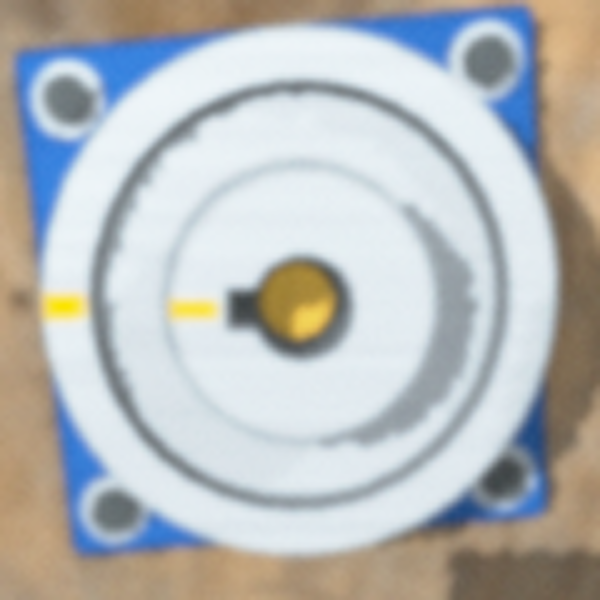

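```bash
python3 -m crank '{"steps":[[[0.2,-1,0],[0,0,0]],[[0.2,-1,0],[0,0,0]],[[0.2,-1,0],[0,0,0]],[[0.2,-1,0],[0,0,0]],[[0.2,-1,0],[0,0,0]],[[0.2,-1,0],[0,0,0]],[[0.2,-1,0],[0,0,0]],[[0,-1,0],[0,0,0]],[[0,-1,0],[0,0,0]],[[0,-1,0],[0,0,0]]]}' >/dev/null
python3 -m crank '{"steps":[[[0,-1,0],[0,0,0]],[[0,-1,0],[0,0,0]],[[0,0,0],[0,0,0]],[[0,0,0],[0,0,0]],[[0,0,0],[0,0,0]]]}'
python3 - <<'E'
from h import *
A=lambda d:np.degrees(np.arctan2(d[1],d[0]))
c=load('w2')
for u,v,z in((65,307,.057),(193,309,.075),(240,309,.075)):
    p=pz(c,273+u/5,72+v/5,z);print('kw',p[:2],A(p[:2]-[.4972,.1413]))
c=snap('wrist','w3');P=cloud(c);R=np.hypot(P[...,0]-.53,P[...,1]+.165)
for z,rr in((.108,.03),(.062,.03),(.056,.07)):
    m=(abs(P[...,2]-z)<.0025)&(R<rr)
    q=P[m][:,:2].astype(np.float32)*1000;print(z,m.sum(),cv2.minAreaRect(q),cv2.minEnclosingCircle(q))
    if z==.108:
        V,U=np.where(m);u,v=int(U.mean()),int(V.mean())
x0,y0=max(u-60,0),max(v-60,0);cv2.imwrite('pics/w3c.png',cv2.resize(c['pixels'][y0:y0+120,x0:x0+120],(600,600),interpolation=cv2.INTER_CUBIC));print(x0,y0)
E
```

```text
time: 3.75
ee_pos: [0.5309, -0.2179, 0.241]
eef_rot: [0.637, 0.771, 0.0, -0.0]
ft_force: [0.1, 1.0, 0.1]
width: 0.087
grip_force: 0.0
kw [0.44506685 0.13045209] -168.2455715559176
kw [0.47419376 0.13665525] -168.5859420396713
kw [0.48415897 0.13857254] -168.18718929098048
0.108 505 ((529.4412231445312, -165.14007568359375), (21.962326049804688, 22.016748428344727), 64.73622131347656) ((529.5091552734375, -164.79202270507812), 14.140792846679688)
0.062 525 ((529.6182861328125, -165.1038055419922), (39.81111526489258, 41.043460845947266), 10.311317443847656) ((529.4662475585938, -165.16468811035156), 20.822328567504883)
0.056 4374 ((529.5791625976562, -165.278076171875), (84.17610168457031, 84.29722595214844), 71.24930572509766) ((529.3124389648438, -164.982421875), 58.39295959472656)
269 80
```

View pics/w3c.png

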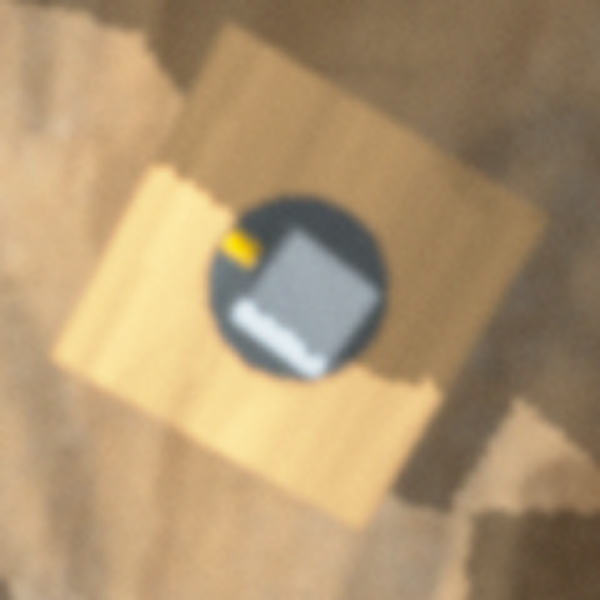

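The collar is centred at about (298,287) in the crop, with the yellow mark at (240,247) over the -x key.

Run:
```python
from h import *
A=lambda d:np.degrees(np.arctan2(d[1],d[0]))
c=load('w3');C=np.array([.5295,-.1651])
p=pz(c,269+240/5,80+247/5,.062);print(p,A(p[:2]-C))
im=c['pixels'].astype(int);m=(im[...,2]>170)&(im[...,0]<90);P=cloud(c);m&=(np.hypot(P[...,0]-.5295,P[...,1]+.165)<.024)&(P[...,2]>.058)
q=P[m].mean(0);print(m.sum(),q,A(q[:2]-C))
# head orientation by best min-area on eroded top mask corners in image
m=((abs(P[...,2]-.108)<.002)&(np.hypot(P[...,0]-.53,P[...,1]+.165)<.03))
q=P[m][:,:2]-C
best=min((np.ptp(np.percentile(q@[np.cos(a),np.sin(a)],[1,99]))+np.ptp(np.percentile(q@[-np.sin(a),np.cos(a)],[1,99])),np.degrees(a)) for a in np.radians(np.arange(40,90,.5)));print(best,q.mean(0))
```

```text
[ 0.51503377 -0.15842533  0.062     ] 155.2315388162385
29 [ 0.51452176 -0.15817362  0.06254659] 155.18278212300822
(np.float64(0.042309417132778734), np.float64(66.0)) [-0.00014955  0.0002793 ]
```

```bash
python3 -m crank '{"steps":[[[-0.06,0.6,0],[0,0,-1]],[[0,0.6,0],[0,0,-1]],[[0,0.6,0],[0,0,-1]],[[0,0.31,0],[0,0,-1]],[[0,0,-0.3],[0,0,-1]],[[0,0,-0.4],[0,0,-1]],[[0,0,-0.5],[0,0,-1]],[[0,0,-0.5],[0,0,-0.2]],[[0,0,0],[0,0,0]],[[0,0,0],[0,0,0]]]}'
python3 -m crank '{"steps":[[[0,0,-0.7],[0,0,0]],[[0,0,-0.7],[0,0,0]],[[0,0,-0.7],[0,0,0]],[[0,0,-0.7],[0,0,0]],[[0,0,-0.7],[0,0,0]],[[0,0,-0.5],[0,0,0]],[[0,0,-0.5],[0,0,0]],[[0,0,0],[0,0,0]],[[0,0,0],[0,0,0]],[[0,0,0],[0,0,0]]]}'
```

```text
time: 4.63
ee_pos: [0.5287, -0.166, 0.1983]
eef_rot: [0.843, 0.538, -0.0, -0.0]
ft_force: [0.8, -0.3, -0.4]
width: 0.087
grip_force: 0.0
time: 5.47
ee_pos: [0.5294, -0.1671, 0.0872]
eef_rot: [0.844, 0.536, 0.0, 0.0]
ft_force: [0.5, -0.1, -0.6]
width: 0.0872
grip_force: 0.0
```

```bash
python3 -m crank '{"steps":[[[0,0.08,0],[0,0,0]],[[0,0,0],[0,0,0]],[[0,0,0],[0,0,0]],[[0,0,0],[0,0,0]],[[0,0,0],[0,0,0]],[[0,0,0],[0,0,0]],[[0,0,0],[0,0,0]],[[0,0,0],[0,0,0]]]}' 10 50
python3 - <<'E'
from h import *
for i in range(1): s=monitor.read_state();print(s['time'],s['width'],s['grip_force'],s['ee_pos'],s['torque'],s['ft_force'])
E
```

```text
time: 6.13
ee_pos: [0.5288, -0.1649, 0.0863]
eef_rot: [0.844, 0.536, 0.0, 0.0]
ft_force: [-0.5, 0.6, -0.2]
width: 0.0415
grip_force: 0.0
6.1333 0.04146602683868832 0.0 [ 0.52884067 -0.16494458  0.08627654] [-0.16958611  0.07543673  0.00760144] [-0.51113586  0.56763975 -0.15832715]
```

Fingers are still closing; hold on, then check.

```bash
python3 -m crank '{"steps":[[[0,0,0],[0,0,0]],[[0,0,0],[0,0,0]],[[0,0,0],[0,0,0]],[[0,0,0],[0,0,0]],[[0,0,0],[0,0,0]],[[0,0,0],[0,0,0]]]}'
python3 -m crank '{"steps":[[[0,0,0.2],[0,0,0]],[[0,0,0.4],[0,0,0]],[[0,0,0.6],[0,0,0]],[[0,0,0.8],[0,0,0]],[[0,0,0.8],[0,0,0]],[[0,0,0.8],[0,0,0]],[[0,0,0.6],[0,0,0]],[[0,0,0],[0,0,0]],[[0,0,0],[0,0,0]]]}'
```

```text
time: 6.63
ee_pos: [0.5289, -0.165, 0.0863]
eef_rot: [0.844, 0.536, 0.0, 0.0]
ft_force: [1.2, -1.3, -1.5]
width: 0.0217
grip_force: 50.0
time: 7.38
ee_pos: [0.5291, -0.165, 0.1921]
eef_rot: [0.844, 0.536, 0.001, 0.0]
ft_force: [-1.2, 0.6, -3.2]
width: 0.0216
grip_force: 50.0
```

```bash
python3 -m crank '{"steps":[[[-0.1,0.4,0],[0,0,0]],[[-0.1,0.8,0],[0,0,0.5]],[[-0.1,1,0],[0,0,0.7]],[[-0.1,1,0],[0,0,0.7]],[[-0.1,1,0],[0,0,0.7]],[[-0.1,1,0],[0,0,0.7]],[[-0.1,1,0],[0,0,0.7]],[[-0.1,1,0],[0,0,0.7]],[[-0.1,1,0],[0,0,0.7]],[[-0.1,1,0],[0,0,0.7]]]}' >/dev/null
python3 -m crank '{"steps":[[[-0.1,1,0],[0,0,0.7]],[[-0.1,1,0],[0,0,0.7]],[[-0.07,0.7,0],[0,0,0.58]],[[0,0.35,0],[0,0,0]],[[0,0,0],[0,0,0]],[[0,0,0],[0,0,0]],[[0,0,0],[0,0,0]],[[0,0,0],[0,0,0]]]}'
python3 - <<'E'
from h import *
for n in('top','scene','wrist'): snap(n,n+'4')
a=load('scene4')['pixels'][100:230,230:370];b=load('wrist4')['pixels'];
cv2.imwrite('pics/v4.png',np.vstack([cv2.resize(b,(480,300)),cv2.resize(a,(323,300),interpolation=cv2.INTER_CUBIC).copy() if 0 else cv2.copyMakeBorder(cv2.resize(a,(323,300),interpolation=cv2.INTER_CUBIC),0,0,0,157,0)]))
for i in range(3): s=monitor.read_state();print(s['ee_pos'],s['ft_force'])
E
```

```text
time: 8.88
ee_pos: [0.4974, 0.1397, 0.1913]
eef_rot: [0.608, 0.794, -0.0, 0.0]
ft_force: [-0.6, -0.5, -2.5]
width: 0.0217
grip_force: 50.0
[0.49731155 0.14048984 0.19135638] [ 0.22911194 -0.15435745 -2.56899629]
[0.49731155 0.14048984 0.19135638] [ 0.22911194 -0.15435745 -2.56899629]
[0.49731155 0.14048984 0.19135638] [ 0.22911194 -0.15435745 -2.56899629]
```

View pics/v4.png

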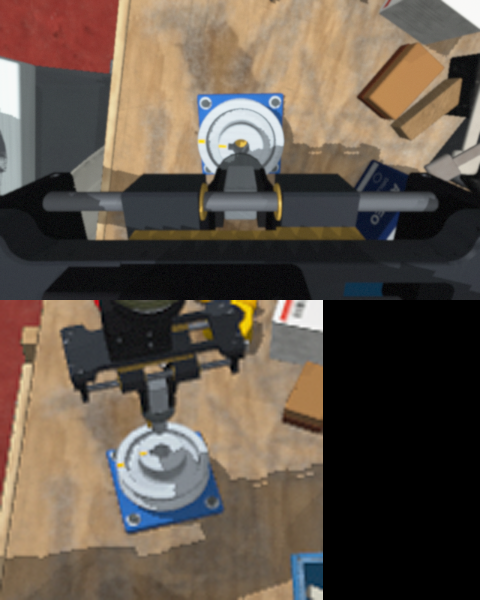

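The picture shows the shaft held over the hub, key side towards the keyway marks. I turned about 3° too far, so I correct that and lower the nose into the bore.

```bash
python3 -m crank '{"steps":[[[0,0.03,-0.3],[0,0,-0.4]],[[0,0,-0.5],[0,0,-0.28]],[[0,0,-0.4],[0,0,0]],[[0,0,-0.2],[0,0,0]],[[0,0,-0.1],[0,0,0]],[[0,0,-0.1],[0,0,0]],[[0,0,-0.1],[0,0,0]],[[0,0,-0.1],[0,0,0]],[[0,0,0],[0,0,0]],[[0,0,0],[0,0,0]]]}'
```

```text
time: 9.87
ee_pos: [0.4971, 0.1421, 0.1464]
eef_rot: [0.631, 0.776, 0.0, 0.0]
ft_force: [1.1, 0.6, -1.4]
width: 0.0217
grip_force: 50.0
```

```bash
python3 -m crank '{"steps":[[[0,0,-0.08],[0,0,0]],[[0,0,-0.08],[0,0,0]],[[0,0,-0.08],[0,0,0]],[[0,0,-0.08],[0,0,0]],[[0,0,0],[0,0,0]],[[0,0,0],[0,0,0]]]}'
python3 -m crank '{"steps":[[[0,0,-0.06],[0,0,0]],[[0,0,-0.06],[0,0,0]],[[0,0,-0.06],[0,0,0]],[[0,0,0],[0,0,0]],[[0,0,0],[0,0,0]]]}'
```

```text
time: 10.37
ee_pos: [0.497, 0.142, 0.1381]
eef_rot: [0.631, 0.776, -0.0, -0.0]
ft_force: [0.4, 0.4, -2.1]
width: 0.0216
grip_force: 50.0
time: 10.78
ee_pos: [0.497, 0.142, 0.1336]
eef_rot: [0.631, 0.776, -0.0, -0.0]
ft_force: [0.2, -0.9, -2.5]
width: 0.0216
grip_force: 50.0
```

```bash
python3 -m crank '{"steps":[[[0,0,-0.06],[0,0,0]],[[0,0,-0.06],[0,0,0]],[[0,0,-0.06],[0,0,0]],[[0,0,0],[0,0,0]],[[0,0,0],[0,0,0]]]}'
python3 -m crank '{"steps":[[[0,0,-0.08],[0,0,0]],[[0,0,-0.08],[0,0,0]],[[0,0,-0.08],[0,0,0]],[[0,0,-0.08],[0,0,0]],[[0,0,0],[0,0,0]],[[0,0,0],[0,0,0]]]}'
```

```text
time: 11.2
ee_pos: [0.497, 0.142, 0.1291]
eef_rot: [0.631, 0.776, -0.0, -0.0]
ft_force: [-0.1, -1.0, -2.0]
width: 0.0217
grip_force: 50.0
time: 11.7
ee_pos: [0.497, 0.142, 0.1211]
eef_rot: [0.631, 0.776, -0.0, 0.0]
ft_force: [0.1, 0.7, -2.1]
width: 0.0214
grip_force: 50.0
```

The key has slipped in with no contact force. Now I push against the spring.

```bash
python3 -m crank '{"steps":[[[0,0,-0.08],[0,0,0]],[[0,0,-0.08],[0,0,0]],[[0,0,-0.08],[0,0,0]],[[0,0,-0.08],[0,0,0]],[[0,0,0],[0,0,0]],[[0,0,0],[0,0,0]]]}' - 60
python3 -m crank '{"steps":[[[0,0,-0.08],[0,0,0]],[[0,0,-0.08],[0,0,0]],[[0,0,-0.06],[0,0,0]],[[0,0,-0.04],[0,0,0]],[[0,0,0],[0,0,0]],[[0,0,0],[0,0,0]]]}'
```

```text
time: 12.2
ee_pos: [0.4973, 0.1422, 0.1136]
eef_rot: [0.631, 0.776, 0.0, 0.0]
ft_force: [-1.2, -0.7, 5.1]
width: 0.0217
grip_force: 60.0
time: 12.7
ee_pos: [0.4973, 0.1421, 0.1074]
eef_rot: [0.631, 0.776, 0.0, 0.0]
ft_force: [-3.6, -1.0, 8.1]
width: 0.0216
grip_force: 60.0
```

```bash
python3 -m crank '{"steps":[[[0,0,-0.04],[0,0,0]],[[0,0,-0.04],[0,0,0]],[[0,0,0],[0,0,0]],[[0,0,0],[0,0,0]]]}'
python3 -m crank '{"steps":[[[0,0,-0.04],[0,0,0]],[[0,0,0],[0,0,0]],[[0,0,0],[0,0,0]]]}'
```

```text
time: 13.03
ee_pos: [0.4973, 0.1422, 0.1055]
eef_rot: [0.631, 0.776, 0.0, -0.0]
ft_force: [-2.3, -1.3, 10.5]
width: 0.0217
grip_force: 60.0
time: 13.28
ee_pos: [0.4974, 0.1422, 0.1052]
eef_rot: [0.631, 0.776, 0.0, -0.0]
ft_force: [-7.0, -2.2, 18.5]
width: 0.0213
grip_force: 60.0
```

```bash
python3 -m crank '{"steps":[[[0,0,-0.03],[0,0,0]],[[0,0,0],[0,0,0]],[[0,0,0],[0,0,0]],[[0,0,0],[0,0,0]],[[0,0,0],[0,0,0]],[[0,0,0],[0,0,0]]]}'
python3 - <<'E'
from h import *
c=snap('scene','s5');cv2.imwrite('pics/s5c.png',cv2.resize(c['pixels'][110:220,240:360],(654,600),interpolation=cv2.INTER_CUBIC))
E
```

```text
time: 13.78
ee_pos: [0.4974, 0.1422, 0.1052]
eef_rot: [0.631, 0.776, 0.001, -0.0]
ft_force: [-11.3, -4.1, 27.6]
width: 0.0216
grip_force: 60.0
```

View pics/s5c.png

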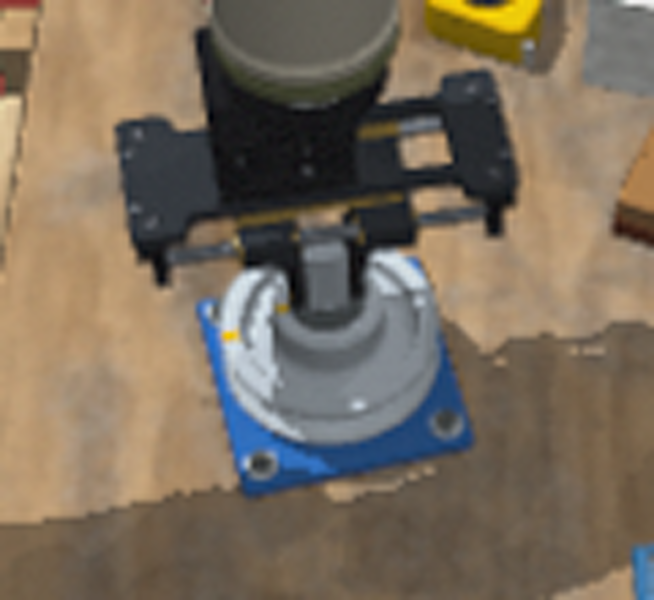

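The collar sits on the hub face and the TCP stalled at the expected home height. I ease the side load before handing in.

```bash
python3 -m crank '{"steps":[[[-0.03,-0.01,0],[0,0,0]],[[0,0,0],[0,0,0]],[[0,0,0],[0,0,0]],[[0,0,0],[0,0,0]],[[0,0,0],[0,0,0]],[[0,0,0],[0,0,0]],[[0,0,0],[0,0,0]],[[0,0,0],[0,0,0]],[[0,0,0],[0,0,0]],[[0,0,0],[0,0,0]]]}'
```

```text
time: 14.67
ee_pos: [0.4974, 0.1421, 0.1052]
eef_rot: [0.631, 0.776, 0.001, 0.0]
ft_force: [-6.7, -2.3, 23.4]
width: 0.0216
grip_force: 60.0
```

Steady and pressed home: 23 N measured against a 12 N spring.

```bash
python3 -c "
from bench import ticket
print(ticket.close_job())"
```

```text
the job is handed in; nothing more can be done
None
```

I handed the job in at about 14.7 s: the key is in the keyway, the collar is on the hub face, and the gripper is holding the shaft down at about 23 N against the 12 N spring.

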